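# Refit a desktop sharpener's cutter insert and hold it home

### The arm

A 7-joint arm with a two-finger parallel gripper is mounted at the origin on the work surface. World frame = base frame: x ahead of the robot, y to its left, z up, the work surface at z = 0. Lengths are in m, angles in rad, forces in N, time in s.
With the tool pointing down it reaches from about 0.4 to 0.85 m from the base axis. Payload 10.4 kg.
Tool frame: the origin (TCP) lies between the finger pads, 19 mm behind the fingertips; this is the grasp point; z points along the fingers, x is the direction in which the jaws open and shut, and the axes are right-handed (so a half turn about z gives the same grasp; the last joint's range is limited). The gripper opens to 87 mm and grips with 3 to 60 N. Pads are 19 mm wide; open, the fingers measure 117 mm over their backs; the gripper's body (75 mm by 190 mm) begins 51 mm behind the grasp point.
Start: joints at [1.251, 0.332, -0.065, 1.46, 0.022, 1.35, -0.088], TCP at [0.183, -0.598, 0.241] pointing down, gripper open.
Joint ranges: [-2.6, 2.6], [-0.5, 2.12], [-1.47, 1.34], [0.16, 2.42], [-1.27, 4.41], [0.06, 2.06], [-2.6, 2.6]. Speed limits (rad/s): [2.22, 2.22, 2.79, 2.79, 3.14, 3.14, 3.14].

### API

Orientations are given as a unit quaternion [x, y, z, w].
In Python, from bench import * gives the robot as it stands.
- The arm moves only by the tool step_arm, never from a script. Its argument "commands" is a list of rows, each a list of 6 numbers: the shift along the tool's x, y, z in m, then the turn, a rotation vector about the tool's x, y, z in rad. In form: [[tx, ty, tz, rx, ry, rz], ...]. A call has 1 to 12 rows; each row shifts and turns the commanded pose from where the row before left it, along the tool's axes as they then stand; what a row does not reach is not made up. A row lasts 1/10 s, in which the tool goes at most 50 mm and 8.59 degrees, less where a joint would pass 70% of its speed; a pose out of reach is approached as far as the arm can. A call with a gripper value outside its range is refused whole. "gripper" is the opening, from 0 (shut) to 1 (fully open), set as the call begins (left out, the last holds). The fingers move at their own pace and stop on an object; "grip_force" is the grip in N (left out, the last holds). Time passes only in rows, so rows that do not move let the fingers close. It gives the time, the measured TCP pose, the force and the opening at its end, in the units of the state.
- read_state(): the state, without advancing time (a new reading comes with each control period).
- camera(name): name is "side" or "top" or "wrist"; returns the picture (384x512x3 uint8, red, green, blue); there is no depth.
- get_calibration(name): a dict with "fx", "fy", "cx", "cy" (pixels), "R" (3x3) and "t" (3): a world point X has camera coordinates R X + t. Camera axes: x right, y down, z forward; pixel columns grow to the right and rows downward; lengths in m; the calibration is good to about 2 mm. The wrist camera is an equidistant fisheye: a pixel r from the principal point sees the ray r / f radians off the axis. A picture is of the moment at which its call begins: read the wrist's pose just before it. get_calibration takes no time and is no camera call; for the wrist camera it gives the pose at the moment of the call.
- close_job(): hands the job in, once; it reports no verdict.
The state is a dict: "time": time; "joint_positions": joint angles; "joint_vel": joint speeds; "joint_torque": joint torques, N m; "ee_pos": TCP position; "eef_rot": TCP orientation; "ft_force": force on the tool from outside, world axes, zero at the start; "torque": the same for the moment, N m; "width": finger opening in m.
Only numpy, scipy, OpenCV 4.12 (cv2) and the standard library are available. Lean on these libraries where they do the work, as an engineer would, in place of code of your own. Each camera call takes 0.05 s, during which the arm holds its last target. There are 200 camera calls.

### The job

Refit the cutter insert in the desktop sharpener for its blade-cleaning run: lift the insert out of its wooden rest, turn it so that its four splines mesh with the cross-shaped drive socket, and slide it straight down until its flange sits fully home on the socket, against the ejector spring. The spring would push it out again, so finish while still holding it pressed fully home: do not let go. Leave the other things on the desk where they are.

Things in the scene. Friction and masses are not known exactly. Their poses are not given: they have to be found in the camera images.
- insert: cutter insert, about 70 g, upright in the hole of the wooden rest, at any yaw. Origin on its axis at the underside of its round aluminium flange (42 mm across, 6 mm thick, z 0 to 6 mm), z up. Above the flange is the grip bar, below it the steel stem of four splines, crossed along x and y; it meshes at every quarter turn.
- insert_grip (a point): on the insert's axis, 28 mm above its origin, a good height for the TCP: in the black upright grip bar on the flange, 36 mm long (along x), 14 mm thick (along y), from 6 to 40 mm above the insert's origin. Pinch it across y.
- insert_foot (a point): on the insert's axis at the bottom of the stem, 29 mm below the insert's origin. The stem's cross-section is a cross: two bars along x and y, each 24 mm long and 6 mm thick; the foot is rounded over the last 3 mm.
- rest: plain light wooden block 66 x 66 x 45 mm, fixed, with an upright round through hole 33 mm across; origin at the centre of its underside. The insert's flange rests on its top, 45 mm above the desk.
- sharpener: grey desktop sharpener, fixed, a flat-topped box 65 mm high; origin on the desk below the drive socket's axis; the box spans 110 mm in x (centred) and from -110 to +55 mm in y. Its top has a 54 mm round well holding the drive socket, and on its -y half a small pencil hole that is not used.
- socket (a point): centre of the steel drive socket's mouth, flush with the sharpener's top, 65 mm above the desk; turns with the socket, z up. The socket, 45 mm across, has a cross-shaped hole: slots along this point's x and y, each 27 mm long, 8.6 mm wide. It starts at any angle and turns about z only against 0.12 N m friction. Fully home, the insert's origin is at this point.
- ejector (a joint): travel of the black spring plunger in the socket, m: 0 at rest, with its face 19 mm below the socket's mouth; grows as it is pushed down, 0.010 with the insert fully home. It pushes up with 3 N at first and 8 N with the insert home.
- pencil_cup: grey aluminium pencil cup, 76 mm across, 100 mm tall, with pencils up to about 185 mm; origin at the centre of its underside. Leave alone.
- twist_sharpener: small red plastic hand sharpener with a conical twist cap, 45 mm across, 48 mm tall; origin at the centre of its underside. Leave alone.
- paperweight: green glass dome paperweight, 72 mm across, 41 mm tall; origin at the centre of its underside. Leave alone.
- highlighter: yellow highlighter with black cap, lying, about 113 mm long (along its x axis), 19 mm high; origin on its underside. Leave alone.
- pen_block: brown wooden block 50 x 130 x 55 mm (x, y, z) with four pens standing to 135 mm; origin at the centre of its underside. Leave alone.
- eraser: white eraser 45 x 20 x 13 mm; origin at the centre of its underside. Leave alone.
- stapler: black stapler 140 x 34 x 57 mm; origin at the centre of its underside. Leave alone.
Mind the look-alikes: they are no part of the job. There is more than one size of the insert; the job needs the larger.

How it is judged:
On the way:
1. the insert has been lifted clear of its rest (z of insert in the frame of rest above 0.076 m and contact force between the fingers and insert above 0.5 N), for 0.2 s.
At the end, for the whole second after the job is handed in: The insert is upright in the drive socket with its splines meshed, on the socket's axis within 4 mm, its flange's underside within 3 mm of the socket's mouth, the ejector pressed at least 7 mm down, at rest, and the fingers still bear on it with more than 2 N (horizontal distance between insert and socket below 0.004 m and z of insert in the frame of socket below 0.003 m and angle between insert's own z axis and vertical below 0.1 rad and (angle between the x axis of insert and the x axis of socket, either way round below 0.25 rad or angle between the x axis of insert and the y axis of socket, either way round below 0.25 rad) and value of joint ejector above 0.007 m and contact force between the fingers and insert above 2 N and linear speed of insert below 0.02 m/s); the arm keeps its last pose, push and grip.
It fails at once if one of the other things on the desk was moved more than 30 mm (distance of any of pencil_cup, twist_sharpener, paperweight, highlighter, pen_block, eraser, stapler from where it was at the start of the episode above 0.03 m).
It also fails if it takes over 38 s, if anything falls off the work surface, if the arm or the gripper's body presses on something with over 40 N, if the wrist force passes 120 N, or if a joint passes its speed limit or range.

## Working session

There is one attempt and no reset: what is moved stays moved. The work goes in short steps, Python scripts to look and compute and a tool call to move; the robot and the scene stay as the last step left them, time stands still between calls to the robot, and variables do not carry over. Pictures are saved under pics/ and viewed, on a budget of 10 in all, crops included, one or two more only if the job needs it, and the job is handed in when it is done.

Besides the shell and the picture viewer there is one more tool, called after "Request:" by a JSON object that holds its "name" and its "arguments". step_arm: Moves the arm, as the interface text tells. Its arguments: {"type":"object","properties":{"commands":{"type":"array","items":{"type":"array","items":{"type":"number"}}},"gripper":{"type":"number"},"grip_force":{"type":"number"}},"required":["commands"]}

```bash
mkdir -p pics; cat > h.py <<'E'
from bench import *
import numpy as np, cv2
def save(n,im): cv2.imwrite('pics/'+n+'.png',cv2.cvtColor(im,cv2.COLOR_RGB2BGR))
def ray(c,u,v,fish=False):
    x=(u-c['cx'])/c['fx'];y=(v-c['cy'])/c['fy']
    if fish:
        r=np.hypot(x,y); d=np.array([0,0,1.]) if r<1e-9 else np.array([np.sin(r)*x/r,np.sin(r)*y/r,np.cos(r)])
    else: d=np.array([x,y,1.])
    R=np.array(c['R']);t=np.array(c['t'])
    return -R.T@t, R.T@d
def onz(c,u,v,z,fish=False):
    o,d=ray(c,u,v,fish); return o+d*(z-o[2])/d[2]
def proj(c,X,fish=False):
    p=np.array(c['R'])@np.array(X)+np.array(c['t'])
    if fish:
        th=np.arctan2(np.hypot(p[0],p[1]),p[2]);a=np.arctan2(p[1],p[0]);return c['cx']+c['fx']*th*np.cos(a),c['cy']+c['fy']*th*np.sin(a)
    return c['cx']+c['fx']*p[0]/p[2],c['cy']+c['fy']*p[1]/p[2]
E
python3 - <<'E'
from h import *
for n in('top','side'):
    save(n,camera(n)); c=get_calibration(n); R=np.array(c['R']); print(n,c['fx'],(-R.T@np.array(c['t'])).round(3),R.round(2).tolist())
s=read_state(); print(s['time'],s['ee_pos'],s['eef_rot'],s['width'],s['ft_force'])
E
```

```text
top 449.1964066394048 [0.485 0.002 1.314] [[-0.02, -1.0, -0.01], [-1.0, 0.02, -0.08], [0.08, 0.0, -1.0]]
side 444.7771322810091 [ 0.49  -0.721  0.708] [[0.99, -0.11, -0.01], [-0.08, -0.66, -0.75], [0.07, 0.74, -0.67]]
0.1 [ 0.18269556 -0.59738274  0.24055648] [ 8.03887474e-01 -5.94781103e-01 -4.96455212e-04 -3.49613376e-04] 0.08708293769714706 [0.50380186 0.33470712 0.08606191]
```

View pics/top.png

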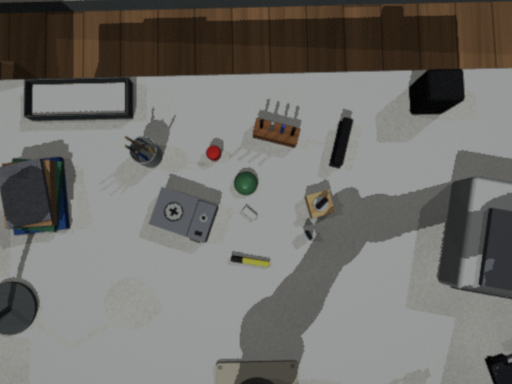

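View pics/side.png

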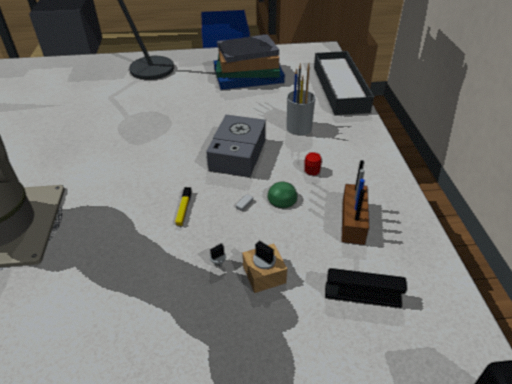

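The top view shows the rest with the insert at about (320,203), a small look-alike at (310,232), and the socket at (174,211). In the side view, the insert is at (264,253) and the socket at (240,128). I'll zoom in on the parts that matter.

```bash
python3 - <<'E'
from h import *
im=cv2.imread('pics/top.png'); s=cv2.imread('pics/side.png')
f=lambda a:cv2.resize(a,(384,288),interpolation=cv2.INTER_CUBIC)
cv2.imwrite('pics/z1.png',np.vstack([np.hstack([f(im[180:228,288:352]),f(im[187:235,142:206])]),np.hstack([f(s[226:298,216:312]),f(s[104:152,208:272])])]))
c=get_calibration('top')
print('rest/bar',onz(c,322,202,.085),'socket',onz(c,174,211,.065), 'small',onz(c,310,232,.03))
c=get_calibration('side'); print(onz(c,240,128,.065),onz(c,264,246,.085))
E
```

```text
rest/bar [ 0.55683447 -0.18941266  0.085     ] socket [0.54229056 0.21985736 0.065     ] small [ 0.47531838 -0.16087954  0.03      ]
[0.54410536 0.22335749 0.065     ] [ 0.55605699 -0.1904383   0.085     ]
```

View pics/z1.png

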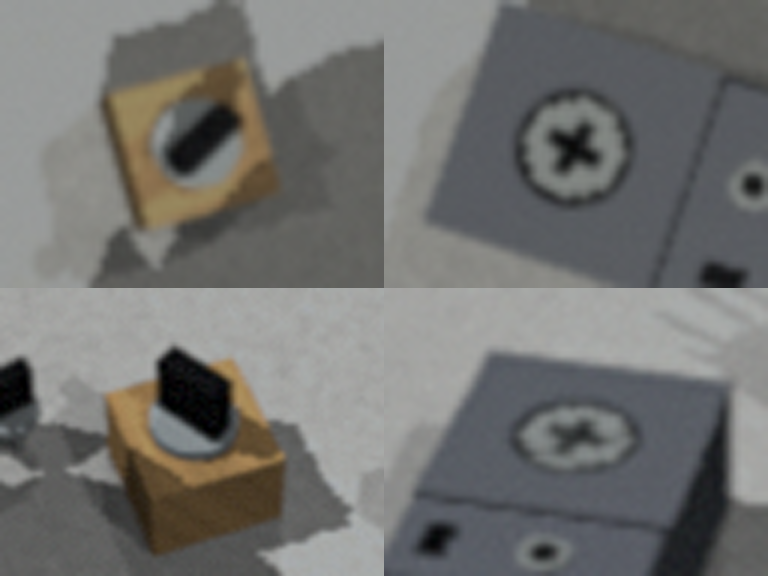

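The bar yaw is about -53°, so I pinch at tool yaw 37°. Next I move above the rest.

Request:
{"name": "step_arm", "arguments": {"commands": [[-0.0233, -0.0397, 0, 0, 0, 0], [-0.0233, -0.0397, 0, 0, 0, 0], [-0.0233, -0.0397, 0, 0, 0, 0], [-0.0233, -0.0397, 0, 0, 0, 0], [-0.0233, -0.0397, 0, 0, 0, 0], [-0.0233, -0.0397, 0, 0, 0, 0], [-0.0233, -0.0397, 0, 0, 0, 0], [-0.0233, -0.0397, 0, 0, 0, 0], [-0.0233, -0.0397, 0, 0, 0, 0], [-0.0233, -0.0397, 0, 0, 0, 0], [-0.0233, -0.0397, 0, 0, 0, 0], [-0.0233, -0.0397, 0, 0, 0, 0]]}}

```text
time: 1.3
ee_pos: [0.5574, -0.1895, 0.2411]
eef_rot: [0.804, -0.595, -0.0, 0.0]
ft_force: [0.8, -0.5, 0.0]
width: 0.087
```

Request:
{"name": "step_arm", "arguments": {"commands": [[0, 0, 0, 0, 0, -0.148], [0, 0, 0, 0, 0, -0.148], [0, 0, 0, 0, 0, -0.148], [0, 0, 0, 0, 0, -0.148], [0, 0, 0, 0, 0, -0.148], [0, 0, 0, 0, 0, -0.148], [0, 0, 0, 0, 0, -0.148], [0, 0, 0, 0, 0, -0.148], [0, 0, 0, 0, 0, -0.148], [0, 0, 0, 0, 0, -0.148], [0, 0, 0, 0, 0, -0.148], [0, 0, 0, 0, 0, -0.148]]}}

```text
time: 2.5
ee_pos: [0.5564, -0.191, 0.2409]
eef_rot: [0.968, 0.251, -0.0, -0.0]
ft_force: [0.2, -0.0, 0.2]
width: 0.0872
```

Request:
{"name": "step_arm", "arguments": {"commands": [[0, 0, 0, 0, 0, -0.146], [0, 0, 0, 0, 0, 0], [0, 0, 0, 0, 0, 0]]}}

```text
time: 2.8
ee_pos: [0.5564, -0.1911, 0.241]
eef_rot: [0.949, 0.316, -0.0, -0.0]
ft_force: [-1.3, 0.5, 0.2]
width: 0.0876
```

```bash
cat >> h.py <<'E'
from scipy.spatial.transform import Rotation as Ro
def need(tx,ty,tz,yaw=None):
    """remaining shift in tool axes and rz for a pointing-down goal pose (yaw of tool x, deg, mod 180)"""
    s=read_state(); R=Ro.from_quat(s['eef_rot']).as_matrix()
    y0=np.degrees(np.arctan2(R[1,0],R[0,0])); out=R.T@(np.array([tx,ty,tz])-s['ee_pos'])
    print('t',round(s['time'],2),'pos',np.round(s['ee_pos'],4),'yaw',round(y0,2),'tilt',R[:,2].round(4),'F',np.round(s['ft_force'],2),'M',np.round(s['torque'],3),'w',round(s['width'],4),'q',np.round(s['joint_positions'],2))
    print('shift',out.round(4), 'rz',None if yaw is None else round(-np.radians((yaw-y0+90)%180-90),4))
E
python3 - <<'E'
from h import *
need(.557,-.190,.2,37)
c=get_calibration('wrist'); im=camera('wrist'); save('w1',im)
for p in [(.557,-.190,.085),(.557,-.19,.051)]: print(proj(c,p,True))
print(c)
E
```

```text
t 2.8 pos [ 0.5564 -0.1911  0.241 ] yaw 36.86 tilt [-4.e-04  2.e-04 -1.e+00] F [-1.34  0.54  0.16] M [-0.024 -0.123 -0.002] w 0.0876 q [ 0.8   0.33 -0.68  1.53  0.21  1.36  0.75]
shift [ 0.0011 -0.0005  0.041 ] rz -0.0024
(np.float64(257.02739357654957), np.float64(181.63812147288573))
(np.float64(256.9333566407216), np.float64(174.13049268432212))
{'fx': 297.3186396354542, 'fy': 297.3186396354542, 'cx': 255.94004757331797, 'cy': 192.48741451108097, 'R': array([[ 7.99733591e-01,  6.00354952e-01, -3.38164745e-04],
       [ 5.74594819e-01, -7.65255014e-01,  2.90216399e-01],
       [ 1.73974070e-01, -2.32290111e-01, -9.56960985e-01]]), 't': array([-0.33021993, -0.50144586,  0.2506477 ])}
```

View pics/w1.png

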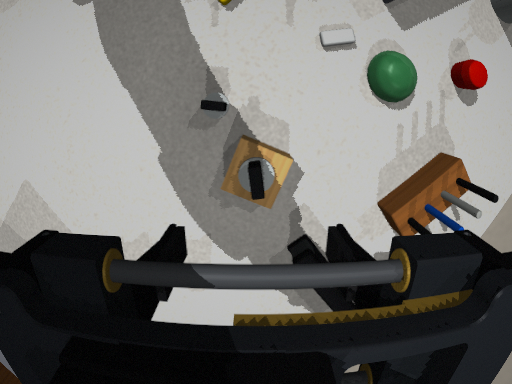

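The wrist view shows the insert's bar at (256,180), nearly vertical in the image, with the flange at (254,177). I'll measure its yaw and centre.

```bash
cat >> h.py <<'E'
def bar(im,c,z,u,v,thr=45,rad=40):
    m=(im.max(2)<thr).astype(np.uint8); n,l,st,ce=cv2.connectedComponentsWithStats(m)
    k=min(range(1,n),key=lambda i:np.hypot(*(ce[i]-[u,v]))+(1e3 if st[i,4]<100 else 0))
    cs=cv2.findContours((l==k).astype(np.uint8),0,1)[0][0][:,0]
    P=np.array([onz(c,a,b,z,True)[:2] for a,b in cs]); r=cv2.minAreaRect((P*1000).astype(np.float32))
    print('st',st[k],'rect mm',r, 'box',cv2.boxPoints(r).round(1).tolist(),'cam',(-np.array(c['R']).T@np.array(c['t'])).round(3))
E
python3 - <<'E'
from h import *
c=get_calibration('wrist'); im=cv2.imread('pics/w1.png')
bar(im,c,.085,256,180); 
E
```

```text
st [248 160  16  40 480] rect mm ((554.7836303710938, -189.24974060058594), (13.478805541992188, 41.07373809814453), 44.09789276123047) box [[535.7000122070312, -179.1999969482422], [564.2000122070312, -208.6999969482422], [573.9000244140625, -199.3000030517578], [545.2999877929688, -169.8000030517578]] cam [ 0.509 -0.127  0.385]
```

Request:
{"name": "step_arm", "arguments": {"commands": [[0, 0, 0.03, 0, 0, -0.062], [0, 0, 0.03, 0, 0, -0.062], [0, 0, 0.03, 0, 0, 0], [0, 0, 0.03, 0, 0, 0], [0, 0, 0.02, 0, 0, 0], [0, 0, 0, 0, 0, 0], [0, 0, 0, 0, 0, 0]]}}

```text
time: 3.55
ee_pos: [0.5569, -0.1909, 0.1018]
eef_rot: [0.927, 0.376, 0.0, 0.0]
ft_force: [-0.6, -0.1, 0.3]
width: 0.0871
```

```bash
python3 - <<'E'
from h import *
c=get_calibration('wrist'); im=camera('wrist'); save('w2',im)
need(.5565,-.1905,.073,44)
u,v=proj(c,(.5565,-.1905,.085),True); print(u,v)
bar(im,c,.085,u,v)
E
```

```text
t 3.6 pos [ 0.5573 -0.191   0.1025] yaw 44.17 tilt [ 1.5e-03 -5.0e-04 -1.0e+00] F [-0.15  0.81  0.17] M [ 0.044 -0.161 -0.028] w 0.0869 q [ 0.79  0.45 -0.66  1.69  0.31  1.1   0.8 ]
shift [-0.0003 -0.001   0.0295] rz 0.0029
256.0790658496904 240.7915721152485
st [ 243  199   34   67 1494] rect mm ((554.8005981445312, -185.5954132080078), (20.65009307861328, 43.540626525878906), 44.04338455200195) box [[532.2000122070312, -177.10000610351562], [562.5, -208.39999389648438], [577.4000244140625, -194.10000610351562], [547.0999755859375, -162.8000030517578]] cam [ 0.501 -0.134  0.246]
```

View pics/w2.png

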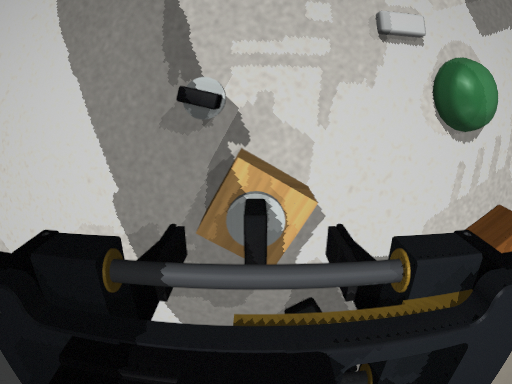

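The bar at (256,230) is centred and aligned between the fingers, so I go down, grip and lift.

Request:
{"name": "step_arm", "arguments": {"commands": [[0, 0, 0.015, 0, 0, 0], [0, 0, 0.0145, 0, 0, 0], [0, 0, 0, 0, 0, 0]]}}

```text
time: 3.9
ee_pos: [0.5552, -0.1908, 0.0694]
eef_rot: [0.926, 0.376, -0.001, -0.001]
ft_force: [-0.3, -0.7, 1.2]
width: 0.0867
```

Request:
{"name": "step_arm", "arguments": {"commands": [[0, 0, 0, 0, 0, 0], [0, 0, 0, 0, 0, 0], [0, 0, 0, 0, 0, 0], [0, 0, 0, 0, 0, 0], [0, 0, 0, 0, 0, 0], [0, 0, 0, 0, 0, 0], [0, 0, 0, 0, 0, 0], [0, 0, 0, 0, 0, 0]], "gripper": 0, "grip_force": 40}}

```text
time: 4.7
ee_pos: [0.5566, -0.191, 0.0717]
eef_rot: [0.926, 0.376, -0.0, 0.0]
ft_force: [0.4, -0.6, -0.2]
width: 0.031
```

```bash
python3 - <<'E'
from h import *
need(.5565,-.1905,.073,44)
E
```

```text
t 4.7 pos [ 0.5566 -0.191   0.0717] yaw 44.23 tilt [-0.e+00 -1.e-04 -1.e+00] F [ 0.43 -0.59 -0.18] M [-0.012 -0.139 -0.012] w 0.031 q [ 0.77  0.49 -0.65  1.71  0.33  1.05  0.79]
shift [ 0.0003 -0.0004 -0.0013] rz 0.004
```

Request:
{"name": "step_arm", "arguments": {"commands": [[0, 0, 0, 0, 0, 0], [0, 0, 0, 0, 0, 0], [0, 0, 0, 0, 0, 0], [0, 0, 0, 0, 0, 0], [0, 0, 0, 0, 0, 0]]}}

```text
time: 5.2
ee_pos: [0.5566, -0.191, 0.0717]
eef_rot: [0.926, 0.376, -0.0, 0.0]
ft_force: [0.1, -0.4, -0.5]
width: 0.014
```

Request:
{"name": "step_arm", "arguments": {"commands": [[0, 0, -0.01, 0, 0, 0], [0, 0, -0.02, 0, 0, 0], [0, 0, -0.02, 0, 0, 0], [0, 0, -0.02, 0, 0, 0], [0, 0, -0.02, 0, 0, 0], [0, 0, -0.02, 0, 0, 0], [0, 0, -0.02, 0, 0, 0], [0, 0, 0, 0, 0, 0], [0, 0, 0, 0, 0, 0], [0, 0, 0, 0, 0, 0]]}}

```text
time: 6.2
ee_pos: [0.5561, -0.1909, 0.2008]
eef_rot: [0.926, 0.377, -0.001, -0.0]
ft_force: [-0.1, -0.3, -1.6]
width: 0.0138
```

```bash
python3 - <<'E'
from h import *
# socket slot angle from the top picture: dark pixels inside the light disc
im=cv2.imread('pics/top.png').max(2); c=get_calibration('top')
u0,v0=173.8,212; r=np.hypot(*(np.indices(im.shape)[::-1]-np.array([u0,v0])[:,None,None]))
v,u=np.nonzero(r<14); g=im[v,u].astype(float)
P=np.array([onz(c,a,b,.065)[:2] for a,b in zip(u,v)])
L=im[(r<9)].max(); ww=np.where((g>130),1,0)
print('disc centre by light px',P[ww>0].mean(0),ww.sum(),L)
w=np.clip(130-g,0,None); ctr=P[ww>0].mean(0); D=P-ctr; rr=np.hypot(*D.T); s=(rr>.003)&(rr<.0135); ph=np.arctan2(D[:,1],D[:,0])
z=(w[s]*np.exp(4j*ph[s])).sum(); print('slot yaw',np.degrees(np.angle(z))/4, abs(z)/w[s].sum())
need(.543,.221,.2)
E
```

```text
disc centre by light px [0.53972589 0.22008627] 27 134
slot yaw -33.16625400690691 0.15573723209338328
t 6.2 pos [ 0.5561 -0.1909  0.2008] yaw 44.24 tilt [-1.4e-03  4.0e-04 -1.0e+00] F [-0.1  -0.28 -1.62] M [ 0.017 -0.132  0.015] w 0.0138 q [ 0.81  0.36 -0.69  1.59  0.23  1.28  0.86]
shift [ 0.278  -0.3042  0.001 ] rz None
```

The insert is lifted. I carry it to a pose beside the socket with the jaws turned toward yaw -33°, so the wrist camera can look straight down at the socket.

Request:
{"name": "step_arm", "arguments": {"commands": [[0.01, -0.0144, 0, 0, 0, 0], [0.02, -0.0287, 0, 0, 0, 0], [0.02, -0.0287, 0, 0, 0, 0], [0.02, -0.0287, 0, 0, 0, 0], [0.02, -0.0287, 0, 0, 0, 0], [0.02, -0.0287, 0, 0, 0, 0], [0.02, -0.0287, 0, 0, 0, 0], [0.02, -0.0287, 0, 0, 0, 0], [0.02, -0.0287, 0, 0, 0, 0], [0.02, -0.0287, 0, 0, 0, 0], [0.01, -0.0144, 0, 0, 0, 0]]}}

```text
time: 7.3
ee_pos: [0.4975, 0.1585, 0.2014]
eef_rot: [0.926, 0.379, -0.0, -0.0]
ft_force: [-0.3, 0.2, -1.0]
width: 0.0137
```

Request:
{"name": "step_arm", "arguments": {"commands": [[0, 0, 0, 0, 0, 0.135], [0, 0, 0, 0, 0, 0.135], [0, 0, 0, 0, 0, 0.135], [0, 0, 0, 0, 0, 0.135], [0, 0, 0, 0, 0, 0.135], [0, 0, 0, 0, 0, 0.135], [0, 0, 0, 0, 0, 0.135], [0, 0, 0, 0, 0, 0.135], [0, 0, 0, 0, 0, 0.135], [0, 0, 0, 0, 0, 0.135], [0, 0, 0, 0, 0, 0], [0, 0, 0, 0, 0, 0]]}}

```text
time: 8.5
ee_pos: [0.499, 0.1548, 0.2013]
eef_rot: [0.959, -0.283, -0.0, 0.0]
ft_force: [0.1, 0.5, -0.8]
width: 0.0139
```

Request:
{"name": "step_arm", "arguments": {"commands": [[0, 0, 0, 0, 0, 0], [0, 0, 0, 0, 0, 0]]}}

```text
time: 8.7
ee_pos: [0.4995, 0.1543, 0.2016]
eef_rot: [0.959, -0.284, -0.0, 0.0]
ft_force: [0.1, 0.0, -1.0]
width: 0.0137
```

```bash
python3 - <<'E'
from h import *
c=get_calibration('wrist'); im=camera('wrist'); save('w3',im)
need(.543,.221,.2,-33)
u,v=proj(c,(.543,.221,.065),True); print(u,v)
a,b=int(u),int(v); a=max(a,60);b=max(b,60)
k=cv2.cvtColor(im[b-60:b+60,a-60:a+60],cv2.COLOR_RGB2BGR); k=cv2.resize(k,(384,384),interpolation=cv2.INTER_CUBIC)
cv2.imwrite('pics/z3.png',np.hstack([k,cv2.cvtColor(im[:,64:448],cv2.COLOR_RGB2BGR)])); print(a-60,b-60)
E
```

```text
t 8.75 pos [0.4995 0.1543 0.2016] yaw -33.04 tilt [-1.e-04 -1.e-04 -1.e+00] F [ 0.19 -0.77 -0.85] M [ 0.009 -0.046 -0.01 ] w 0.0138 q [ 0.27  0.21 -0.74  1.75  0.15  1.24 -1.07]
shift [ 0.     -0.0797  0.0016] rz -0.0006
255.95935413664495 105.06890790318278
195 45
```

View pics/z3.png

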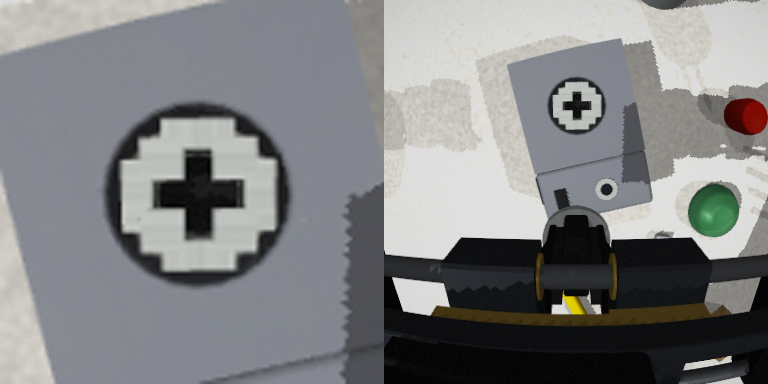

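The socket cross sits at about (257,105) in the wrist image, with its slots already aligned with the tool axes. Next I measure its exact centre and angle.

```bash
python3 - <<'E'
from h import *
c=get_calibration('wrist'); im=cv2.imread('pics/w3.png').max(2)
n,l,st,ce=cv2.connectedComponentsWithStats((im<70).astype(np.uint8))
for i in range(1,n):
    if np.hypot(*(ce[i]-[257,105]))<6 and st[i,4]>50:
        cs=max(cv2.findContours((l==i).astype(np.uint8),0,1)[0],key=len)[:,0]
        P=np.array([onz(c,a,b,.065,True)[:2] for a,b in cs])*1000; e=cv2.fitEllipse(P.astype(np.float32)); print(st[i],ce[i],onz(c,*ce[i],.065,True).round(4),'ellipse',e)
        v,u=np.nonzero(l==i); 
        if st[i,4]<500:
            Q=np.array([onz(c,a,b,.065,True)[:2] for a,b in zip(u,v)]); D=Q-Q.mean(0); r=np.hypot(*D.T); ph=np.arctan2(D[:,1],D[:,0]); s=r>.005
            print('slot yaw',np.degrees(np.angle(np.exp(4j*ph[s]).sum()))/4)
X=onz(c,257,105,.065,True); need(X[0],X[1],.11,-33)
E
```

```text
[228  78  57  56 560] [254.54464286 105.45357143] [0.5418 0.2213 0.065 ] ellipse ((543.1939086914062, 220.54502868652344), (52.21980667114258, 52.52738952636719), 155.43701171875)
[243  92  28  27 378] [256.50793651 105.20899471] [0.5435 0.2205 0.065 ] ellipse ((543.5303344726562, 220.64039611816406), (22.210725784301758, 22.824729919433594), 53.15476608276367)
slot yaw -33.02372482676405
t 8.75 pos [0.4995 0.1543 0.2016] yaw -33.04 tilt [-1.e-04 -1.e-04 -1.e+00] F [ 0.19 -0.77 -0.85] M [ 0.009 -0.046 -0.01 ] w 0.0138 q [ 0.27  0.21 -0.74  1.75  0.15  1.24 -1.07]
shift [ 0.0012 -0.0797  0.0916] rz -0.0006
```

```bash
python3 - <<'E'
from h import *
c=get_calibration('wrist'); im=cv2.imread('pics/w3.png'); s=read_state(); R=Ro.from_quat(s['eef_rot']).as_matrix(); p=s['ee_pos']
for off in(-.003,0,.003):
  print(off,[np.round(proj(c,p+R@[0,off-.021,h],True),1).tolist() for h in(.0207,.0267)], 'bar end',np.round(proj(c,p+R@[0,off-.018,-.0133],True),1), 'L/R rim',[np.round(proj(c,p+R@[x,off,.0207],True),1).tolist() for x in(-.021,.021)])
print([ (v,int(im[v,256].max())) for v in range(196,224)])
print('row222',[ (u,int(im[222,u].max())) for u in range(214,300,3)])
E
```

```text
-0.003 [[255.5, 202.0], [255.5, 198.8]] bar end [255.3 230.6] L/R rim [[221.2, 234.4], [289.7, 234.4]]
0 [[255.5, 206.9], [255.5, 203.5]] bar end [255.3 236.2] L/R rim [[221.4, 238.7], [289.5, 238.8]]
0.003 [[255.5, 211.6], [255.5, 208.2]] bar end [255.3 241.7] L/R rim [[221.6, 243.1], [289.3, 243.1]]
[(196, 146), (197, 146), (198, 144), (199, 143), (200, 143), (201, 144), (202, 143), (203, 144), (204, 143), (205, 86), (206, 73), (207, 74), (208, 75), (209, 103), (210, 104), (211, 104), (212, 104), (213, 105), (214, 102), (215, 7), (216, 9), (217, 9), (218, 11), (219, 9), (220, 8), (221, 12), (222, 9), (223, 11)]
row222 [(214, 224), (217, 225), (220, 223), (223, 224), (226, 188), (229, 103), (232, 102), (235, 103), (238, 101), (241, 103), (244, 37), (247, 11), (250, 11), (253, 11), (256, 9), (259, 10), (262, 12), (265, 7), (268, 50), (271, 96), (274, 103), (277, 106), (280, 107), (283, 105), (286, 186), (289, 221), (292, 219), (295, 221), (298, 222)]
```

```bash
python3 - <<'E'
import cv2
im=cv2.imread('pics/w3.png'); cv2.imwrite('pics/z4.png',cv2.resize(im[190:280,200:320],(720,540),interpolation=cv2.INTER_NEAREST))
E
```

```text
(no output)
```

View pics/z4.png

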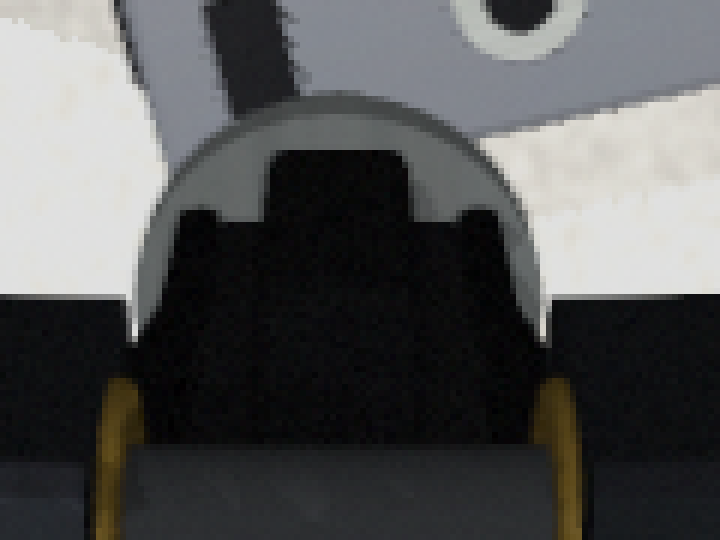

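The flange rim is about 1 mm further along tool +y than the TCP. I correct for that, move over the socket, and go down to just above its mouth.

Request:
{"name": "step_arm", "arguments": {"commands": [[0.0003, -0.02, 0, 0, 0, 0], [0, -0.025, 0, 0, 0, 0], [0, -0.02, 0, 0, 0, 0], [0, -0.0155, 0, 0, 0, 0], [0, 0, 0.02, 0, 0, 0], [0, 0, 0.025, 0, 0, 0], [0, 0, 0.02, 0, 0, 0], [0, 0, 0, 0, 0, 0], [0, 0, 0, 0, 0, 0], [0, 0, 0, 0, 0, 0]]}}

```text
time: 9.75
ee_pos: [0.5445, 0.2219, 0.1381]
eef_rot: [0.959, -0.285, 0.001, -0.001]
ft_force: [1.2, 0.4, -0.6]
width: 0.0136
```

```bash
python3 - <<'E'
from h import *
# goal TCP = socket - 1 mm tool y - 0.3 mm tool x
y=np.radians(-33.03); g=np.array([.5433,.2206])-.001*np.array([np.sin(y),-np.cos(y)])-.0003*np.array([np.cos(y),np.sin(y)])
need(*g,.0917,-33.03)
a=camera('side'); b=camera('wrist'); save('s2',a); save('w4',b)
f=lambda q:cv2.resize(q,(400,300),interpolation=cv2.INTER_CUBIC)
save('z5',np.hstack([f(a[62:182,170:330]),f(b[150:300,156:356])]))
E
```

```text
t 9.75 pos [0.5445 0.2219 0.1381] yaw -33.11 tilt [ 1.7e-03  7.0e-04 -1.0e+00] F [ 1.16  0.38 -0.63] M [-0.081 -0.057  0.021] w 0.0136 q [ 0.11  0.42 -0.72  1.66  0.3   1.17 -1.26]
shift [-0.0007  0.0008  0.0464] rz -0.0014
```

View pics/z5.png

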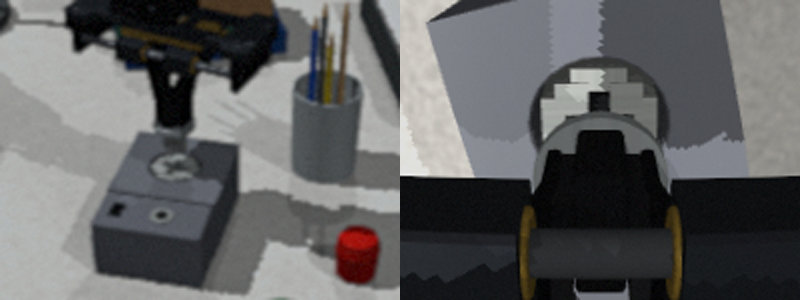

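The slot shows on the tool's centre line, at (598,100) in the crop, and the jaws are clear of the cup. I'll let the arm settle, read the pose, then go down.

Request:
{"name": "step_arm", "arguments": {"commands": [[0, 0, 0, 0, 0, 0], [0, 0, 0, 0, 0, 0], [0, 0, 0.006, 0, 0, 0], [0, 0, 0, 0, 0, 0], [0, 0, 0, 0, 0, 0], [0, 0, 0, 0, 0, 0]]}}

```text
time: 10.45
ee_pos: [0.5439, 0.2215, 0.1307]
eef_rot: [0.959, -0.285, -0.0, 0.0]
ft_force: [-0.1, 0.1, -0.4]
width: 0.0133
```

```bash
cat > n.py <<'E'
from h import *
y=np.radians(-33.03); g=np.array([.5433,.2206])-.001*np.array([np.sin(y),-np.cos(y)])-.0003*np.array([np.cos(y),np.sin(y)])
need(*g,.0917,-33.03)
E
python3 n.py
```

```text
t 10.45 pos [0.5439 0.2215 0.1307] yaw -33.11 tilt [-1.e-04 -0.e+00 -1.e+00] F [-0.14  0.11 -0.43] M [ 0.029 -0.063 -0.005] w 0.0133 q [ 0.11  0.43 -0.72  1.67  0.3   1.16 -1.26]
shift [-0.0003  0.0001  0.039 ] rz -0.0015
```

Within 0.3 mm. I go down in small steps and watch the force.

Request:
{"name": "step_arm", "arguments": {"commands": [[-0.0003, 0, 0.005, 0, 0, 0], [0, 0, 0.005, 0, 0, 0], [0, 0, 0.004, 0, 0, 0], [0, 0, 0.002, 0, 0, 0], [0, 0, 0, 0, 0, 0], [0, 0, 0, 0, 0, 0]]}}

```text
time: 11.05
ee_pos: [0.5437, 0.2217, 0.1148]
eef_rot: [0.959, -0.285, 0.0, -0.0]
ft_force: [0.1, 0.1, -0.8]
width: 0.0138
```

```bash
python3 n.py
```

```text
t 11.05 pos [0.5437 0.2217 0.1148] yaw -33.11 tilt [ 1.e-04 -0.e+00 -1.e+00] F [ 0.09  0.12 -0.82] M [-0.042 -0.106  0.053] w 0.0138 q [ 0.1   0.45 -0.71  1.68  0.32  1.13 -1.27]
shift [-0.      0.0001  0.0231] rz -0.0015
```

The foot is 6 mm inside the mouth with no contact force, so the splines are meshed. I continue down onto the spring.

Request:
{"name": "step_arm", "arguments": {"commands": [[0, 0, 0.004, 0, 0, 0], [0, 0, 0.004, 0, 0, 0], [0, 0, 0.004, 0, 0, 0], [0, 0, 0.003, 0, 0, 0], [0, 0, 0.003, 0, 0, 0], [0, 0, 0.002, 0, 0, 0], [0, 0, 0.001, 0, 0, 0], [0, 0, 0, 0, 0, 0], [0, 0, 0, 0, 0, 0]], "grip_force": 50}}

```text
time: 11.95
ee_pos: [0.5437, 0.2217, 0.094]
eef_rot: [0.959, -0.285, 0.0, 0.0]
ft_force: [-2.0, -0.0, 5.9]
width: 0.0135
```

```bash
python3 n.py
```

```text
t 11.95 pos [0.5437 0.2217 0.094 ] yaw -33.12 tilt [ 2.e-04 -2.e-04 -1.e+00] F [-1.96 -0.03  5.91] M [-0.418  0.563  0.017] w 0.0135 q [ 0.1   0.47 -0.7   1.7   0.33  1.1  -1.28]
shift [-0.      0.0001  0.0023] rz -0.0015
```

Request:
{"name": "step_arm", "arguments": {"commands": [[0, 0, 0.001, 0, 0, 0], [0, 0, 0.001, 0, 0, 0], [0, 0, 0.001, 0, 0, 0], [0, 0, 0, 0, 0, 0], [0, 0, 0, 0, 0, 0]]}}

```text
time: 12.45
ee_pos: [0.5437, 0.2217, 0.0917]
eef_rot: [0.959, -0.285, 0.0, 0.0]
ft_force: [-5.0, -3.1, 12.1]
width: 0.0138
```

```bash
python3 n.py
```

```text
t 12.45 pos [0.5437 0.2217 0.0917] yaw -33.12 tilt [ 5.e-04 -4.e-04 -1.e+00] F [-5.01 -3.15 12.14] M [-0.717  1.173  0.036] w 0.0138 q [ 0.09  0.47 -0.7   1.7   0.34  1.09 -1.29]
shift [-0.      0.0002  0.    ] rz -0.0016
```

The force went past the 8 N spring load at exactly the expected height, so the flange is seated. I add a small extra press and check by eye.

Request:
{"name": "step_arm", "arguments": {"commands": [[0, 0, 0.001, 0, 0, 0], [0, 0, 0, 0, 0, 0], [0, 0, 0, 0, 0, 0], [0, 0, 0, 0, 0, 0]]}}

```text
time: 12.85
ee_pos: [0.5437, 0.2217, 0.0916]
eef_rot: [0.959, -0.285, 0.001, 0.0]
ft_force: [-8.2, -4.6, 22.2]
width: 0.0135
```

```bash
python3 n.py; python3 - <<'E'
from h import *
a=camera('side'); b=camera('wrist')
f=lambda q:cv2.resize(q,(400,300),interpolation=cv2.INTER_CUBIC)
save('z6',np.hstack([f(a[62:182,170:330]),f(b[150:300,156:356])]))
E
```

```text
t 12.85 pos [0.5437 0.2217 0.0916] yaw -33.12 tilt [ 8.e-04 -9.e-04 -1.e+00] F [-8.23 -4.61 22.21] M [-1.187  2.07  -0.029] w 0.0135 q [ 0.09  0.47 -0.7   1.7   0.34  1.09 -1.29]
shift [-0.0001  0.0002 -0.0001] rz -0.0016
```

View pics/z6.png

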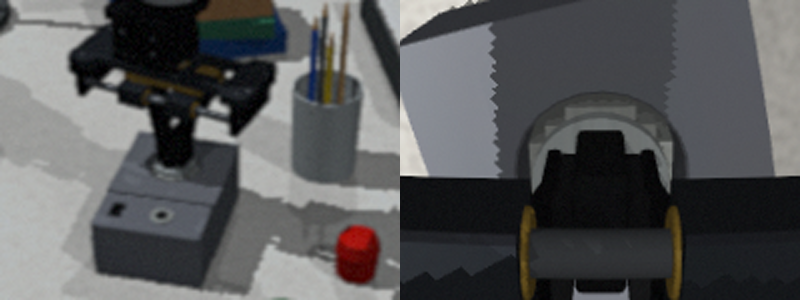

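The flange sits flat on the socket disc, centred at about (600,150) in the crop. The height stopped changing at a hard stop with 22 N of press. Handing in.

```bash
python3 -c "
from h import *
print(close_job())"; python3 n.py
```

```text
the job is handed in; nothing more can be done
None
the job is handed in; nothing more can be done
```

The insert is seated in the drive socket, and I handed the job in at about 13 s with the gripper still holding it down. No verdict comes back.

- **What I did:** I gripped the larger insert across its bar and lifted it clear of the rest. I then turned it to the socket's slot angle (about -33°) and slid it straight down against the spring.
- **Last checks:** The height stopped at a hard stop 0.1 mm below the computed home height. The press was 22 N, against 8 N from the spring alone, and the fingers were holding at 13.5 mm with grip force set to 50 N. The final picture shows the flange flat and centred on the socket, and the yaw was within 0.1° of the slots.
- **Sideways force:** About 9 N of sideways force remained at the wrist while pressing.
- **Not measured:** I could not read the ejector travel directly and took it from the height and force. I did not re-measure the other items on the desk. The arm stayed clear of them, and I felt no contact before the insert met the spring.
- **Disagreement:** My first yaw reading of the bar, from the top view (-53°), was wrong. The closer wrist view gave -46°, and I used that.

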